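Open the consolidant pressure pot

TASK

Open the small blue pressure pot for refilling: turn its cap anticlockwise to the first stop (yellow mark) without pressing or forcing it, let it stand there for two seconds so that the pressure bleeds off, then press the cap well down and turn it on past the stop to the green mark and lift it off. Set the cap down, handle up, in the middle of the cork pad (lower it onto the pad, do not drop it) and let go. Leave the other things on the bench where they stand.

Things in the scene. Friction and masses are not known exactly. Their poses are not given: they have to be found in the camera images.
- pressure_pot: Blue cylindrical pressure pot fixed upright on the bench; 96 mm across (foot disc 124 mm). Origin: centre of its underside; z up, its axis is the cap's axis. Dial gauge sticks out 71 mm on its -x side, brass outlet on +x. A dark collar (92 mm across, top at 120 mm) has three marks: white at the pot's +x (locked), yellow and green anticlockwise of it from above, all repeated half a turn on.
- neck (a point): Centre of the neck's rim, on the pot's axis, 150 mm above the bench. The neck is a bayonet: two cap lugs run under its lip, pushed up by a spring inside (5 N at rest, 11 N with the cap pressed 7.5 mm); turning takes under 0.2 N m. Unpressed, the cap turns from 0 to the stop at 0.50 rad; hard end stops at about 0 and 1.54 rad. Clear of the neck after 12 mm of lift.
- stop_mark (a point): Yellow mark on the collar, 39.5 mm from the axis, 120 mm up, at +0.50 rad (anticlockwise) from the pot's +x: the first stop, a hard rib: do not turn over 0.1 rad into it. Pressed down 6 mm or more (7.5 mm is good, it bottoms at 9 mm) the cap passes under the rib; keep it pressed until about 1.25 rad.
- release_mark (a point): Green mark on the collar, 39.5 mm from the axis, 120 mm up, at +1.375 rad from the pot's +x: here (1.25 to 1.5 rad) the lugs stand in the open slots; without pressure the spring lifts the cap 2 mm and it lifts straight out.
- pressure_cap: Black pressure cap, 0.15 kg, 68 mm across, disc top 27 mm above the origin; on it an orange grip bar 52 mm along the cap's x, 14 mm thick along y, 27 to 50 mm above the origin. Origin: centre of the flat underside; z up. On the pot its origin is on the pot's axis, 138 mm above the bench. Its angle is its x axis's yaw from the pot's x axis; starts at 0 to 0.2 rad.
- cap_mark (a point): The white dot on the cap's disc: 30 mm out from the cap's centre along the cap's +x, 27 mm above its underside (a second dot lies opposite). It points at the white, yellow and green marks of the collar in turn.
- cork_pad: Cork pad, plain tan cork, 56 mm along x, 80 mm along y, 20 mm high, lying flat and loose on the bench. Origin: centre of its underside, z up. The cap stands on it with its origin 20 mm above the pad's.
- leather_block: Bystander: leather-covered sanding block, brown, 41 x 62 x 22 mm, easily taken for the cork pad. Origin: centre of the underside.
- masking_tape: Bystander: roll of cream paper tape lying flat, 94 mm across, 19 mm high. Origin: centre of the underside.
- thread_spool: Bystander: wooden spool of linen thread standing upright, 39 mm across, 58 mm high. Origin: centre of the underside.
- size_jar: Bystander: glass jar with white lid, 60 mm across, 75 mm high. Origin: centre of the underside.
- eraser: Bystander: pink and blue eraser, 23 x 50 x 13 mm. Origin: centre of the underside.
- pigment_jar: Bystander: glass jar of blue-violet pigment with white lid, 48 mm across, 58 mm high. Origin: centre of the underside.
Not all that is in view belongs to the job. What is shaped like the pressure_cap but pink or red is not meant.

How it is judged:
By the outcome, as a careful person would: the job done as asked, in the order asked, and still so for the second after the job is handed in, with the robot touching nothing.
It also fails if it takes over 48 s, if anything falls off the work surface, if the arm or the gripper's body presses on something with over 40 N, if the wrist force passes 120 N, or if a joint passes its speed limit or range.

ROBOT

A 6-joint arm with a two-finger parallel gripper is mounted at the origin on a cart in front of the work surface, level with it; the furniture and walls round the work are solid. World frame = base frame: x ahead of the robot, y to its left, z up, the work surface at z = 0. Lengths are in mm, angles in degrees, forces in N, time in s.
With the tool pointing down it reaches from about 350 to 850 mm from the base axis. Payload 8.1 kg.
Tool frame: the origin (TCP) lies on the front face of the gripper's body, between the roots of the fingers; the fingertips stand r.finger_overhang ahead of it and the grasp point (between the pads) lies 54 mm ahead of it (r.finger_overhang is the distance from the TCP to the fingertips, in mm); y points along the fingers, z is the direction in which the jaws open and shut, and the axes are right-handed (so a half turn about y gives the same grasp; the last joint's range is limited). The gripper opens to 85 mm and grips with 20 to 120 N. Pads are 22 mm wide; open, the fingers measure 114 mm over their backs; the gripper's body (76 mm by 85 mm) begins 54 mm behind the grasp point. The pads swing forward as they close: fully open they stand 13 mm farther back than shut.
Start: joints at [-80.638, 7.471, 85.268, -0, 87.261, -4.893], TCP at [147.765, -581.525, 303.892] pointing down, gripper open.
Joint ranges: [-169.43, 169.43], [-51.17, 129.36], [1.28, 143.12], [-76.62, 256.62], [0, 156.53], [-152.29, 152.29]. Speed limits (degrees/s): [136.94, 136.94, 159.86, 180, 180, 180].

INTERFACE

Orientations are given as [roll, pitch, yaw] about the fixed x, y, z axes, in that order (R = Rz(yaw) Ry(pitch) Rx(roll)).
In Python, from bench import r gives the robot as it stands. The module is installed in compiled form; this text tells all that it offers.
- The arm moves only by the tool arm_command, never from a script. Its argument "increments" is a list of rows, each a list of 6 numbers: the shift along the tool's x, y, z in m, then the turn, a rotation vector about the tool's x, y, z in rad. In form: [[tx, ty, tz, wx, wy, wz], ...]. A call has exactly 10 rows; each row is the pose to reach, as a shift and turn from the pose commanded when the call began, along the tool's axes at that moment; what a row does not reach only later rows make up. A row lasts 1/8 s, in which the tool goes at most 62.5 mm and 10.7 degrees, less where a joint would pass 70% of its speed; a pose out of reach is approached as far as the arm can. A call with a gripper value outside its range is refused whole. "jaw" is the gripper's target within -1 to 1 (shut at 1, half-way at 0, fully open at -1), set as the call begins (left out, the last holds). The fingers move at their own pace and stop on an object; "force" is the grip in N (left out, the last holds). Time passes only in rows, so rows that repeat a pose let the fingers close, or fill a call up. It gives the time, the measured TCP pose, the force and the opening at its end, in the units of the state.
- r.sense(): the state, without advancing time (a new reading comes with each control period).
- r.snapshot(name): name is "side" or "top"; returns the picture (384x512x3 uint8, red, green, blue); there is no depth.
- r.camera_model(name): a dict with "intrinsics" (3x3 intrinsics, pixels), "distortion" ([k1, k2, p1, p2, k3] as OpenCV has them; the pictures are not rectified), "cam_to_world" (4x4, takes a point from camera to world coordinates). Camera axes: x right, y down, z forward; pixel columns grow to the right and rows downward; lengths in mm; the calibration is good to about 2 mm. A picture is of the moment at which its call begins. camera_model takes no time and is no camera call.
- r.hand_in(): hands the job in, once; it reports no verdict.
Trained networks look in the newest picture that a camera, given by its name, has taken for a name from the list of things; names that differ only in an ending like _2 or _b are one class to them, and where a whole thing is asked for, a point or a joint stands for the part that bears it (a point fixed in the world has none). Each returns a list of dicts, best first, with "conf" (0 to 1); they miss things now and then, are a little off and sometimes report something else, mostly with a low value. They report only what shows in the picture. A call takes as long as a camera call. They do not tell look-alikes from the thing itself.
- r.trace(camera, target): "mask" (384x512 bool, what is visible of it) and "position" ([column, row] in pixels, amid what is visible of it).
- r.spot_point(camera, target): "position" ([column, row] in pixels: a listed point, or the origin of a listed thing).
The state is a dict: "time": time; "joint_pos": joint angles; "qd": joint speeds; "joint_efforts": joint torques, N m; "tool_pos": TCP position; "tcp_rot": TCP orientation; "ft_force": force on the tool from outside, world axes, zero at the start; "wrist_torque": the same for the moment, N m; "finger_gap": finger opening in mm.
Only numpy, scipy, OpenCV 4.12 (cv2) and the standard library are available. Lean on these libraries where they do the work, as an engineer would, in place of code of your own. Each camera call takes 0.05 s, during which the arm holds its last target.

## Working session

There is one attempt and no reset: what is moved stays moved. The work goes in short steps, Python scripts to look and compute and a tool call to move; the robot and the scene stay as the last step left them, time stands still between calls to the robot, and variables do not carry over. Pictures are saved under pics/ and viewed, and the job is handed in when it is done.

Besides the shell and the picture viewer there is one more tool, called as a command line: name --pt "numbers of a row" for each row, then --argument value for the rest. arm_command: Moves the arm, as the interface text tells. Its arguments: {"type":"object","properties":{"increments":{"type":"array","items":{"type":"array","items":{"type":"number"}}},"jaw":{"type":"number"},"force":{"type":"number"}},"required":["increments"]}

```bash
mkdir -p pics
cat > h.py <<'E'
import numpy as np, cv2, json
from scipy.spatial.transform import Rotation as R
from bench import r
def cam(n):
    c=r.camera_model(n); return np.array(c["intrinsics"],float),np.array(c["distortion"],float),np.array(c["cam_to_world"],float)
def proj(n,P):
    K,d,T=cam(n); Ti=np.linalg.inv(T); P=np.atleast_2d(P).astype(float)
    pc=P@Ti[:3,:3].T+Ti[:3,3]
    return cv2.projectPoints(pc,np.zeros(3),np.zeros(3),K,d)[0].reshape(-1,2)
def ray(n,uv):
    K,d,T=cam(n); p=cv2.undistortPoints(np.array([[uv]],float),K,d).reshape(2)
    v=T[:3,:3]@np.array([p[0],p[1],1]); return T[:3,3],v/np.linalg.norm(v)
def onz(n,uv,z):
    o,v=ray(n,uv); return o+v*(z-o[2])/v[2]
def snap(n,name):
    im=r.snapshot(n); cv2.imwrite(f"pics/{name}.png",im[:,:,::-1]); return im
def st():
    s=r.sense(); print({k:np.round(v,3).tolist() for k,v in s.items()}); return s
E
python3 - <<'E'
from h import *
s=st(); print(r.finger_overhang)
for n in("side","top"):
    snap(n,n+"0"); K,d,T=cam(n); print(n,K.round(1).tolist(),d.round(3).tolist(),T.round(3).tolist())
for n in("top","side"):
  for t in("pressure_pot","pressure_cap","cap_mark","stop_mark","release_mark","neck","cork_pad","leather_block"):
    print(n,t,[(np.round(x["position"],1).tolist(),round(x["conf"],2)) for x in r.spot_point(n,t)])
E
```

```text
{'time': 0.0, 'joint_pos': [-80.637, 7.516, 85.329, 0.002, 87.262, -4.892], 'qd': [-0.024, 0.109, 0.059, 0.062, -0.036, -0.051], 'joint_efforts': [0.0, -56.941, -50.055, -0.0, 0.015, 0.0], 'tool_pos': [147.716, -581.102, 302.837], 'tcp_rot': [-90.107, 0.011, -165.745], 'ft_force': [0.342, -0.45, -0.352], 'wrist_torque': [0.068, 0.005, 0.019], 'finger_gap': 85.39}
72.6
side [[389.3, 0.0, 254.7], [0.0, 389.3, 188.5], [0.0, 0.0, 1.0]] [0.045, 0.0, 0.0, 0.0, 0.0] [[0.994, -0.046, 0.1, 465.197], [-0.11, -0.466, 0.878, -870.917], [0.007, -0.883, -0.468, 626.568], [0.0, 0.0, 0.0, 1.0]]
top [[371.6, 0.0, 260.2], [0.0, 371.6, 198.5], [0.0, 0.0, 1.0]] [-0.116, 0.0, 0.0, 0.0, 0.0] [[0.026, -0.994, 0.109, 452.026], [-0.999, -0.024, 0.022, 37.357], [-0.019, -0.11, -0.994, 1057.302], [0.0, 0.0, 0.0, 1.0]]
top pressure_pot [([285.4, 206.7], 0.72)]
top pressure_cap [([230.4, 204.4], 0.94), ([309.8, 263.4], 0.68), ([232.3, 239.6], 0.64), ([285.6, 202.3], 0.57), ([154.6, 158.7], 0.23)]
top cap_mark [([225.3, 251.0], 0.93), ([282.9, 189.7], 0.79), ([244.2, 202.0], 0.69), ([322.5, 255.3], 0.68), ([270.8, 248.0], 0.66)]
top stop_mark [([275.8, 191.5], 0.96), ([155.3, 161.6], 0.64)]
top release_mark [([271.8, 206.4], 0.97)]
top neck [([286.4, 201.6], 0.81)]
top cork_pad [([196.4, 182.0], 0.6)]
top leather_block [([193.2, 246.1], 0.62)]
side pressure_pot [([243.6, 245.7], 0.93)]
side pressure_cap [([189.1, 265.1], 0.94), ([209.2, 217.0], 0.85), ([251.5, 196.4], 0.82), ([194.8, 238.4], 0.66), ([224.6, 323.5], 0.17)]
side cap_mark [([192.9, 261.1], 0.78), ([197.1, 205.7], 0.73), ([205.4, 228.5], 0.7), ([258.4, 186.3], 0.61)]
side stop_mark [([257.8, 197.2], 0.95), ([257.1, 184.9], 0.61)]
side release_mark [([242.3, 196.9], 0.95)]
side neck [([245.9, 194.6], 0.88)]
side cork_pad [([262.6, 197.3], 0.64)]
side leather_block [([205.3, 196.9], 0.55)]
```

Run:
```python
import cv2
a=cv2.imread('pics/top0.png');cv2.imwrite('pics/top0c.png',cv2.resize(a[120:300,120:360],None,fx=3.3,fy=3.3,interpolation=cv2.INTER_CUBIC))
a=cv2.imread('pics/side0.png');cv2.imwrite('pics/side0c.png',cv2.resize(a[140:320,140:380],None,fx=3.3,fy=3.3,interpolation=cv2.INTER_CUBIC))
```

```text
(no output)
```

View pics/top0.png

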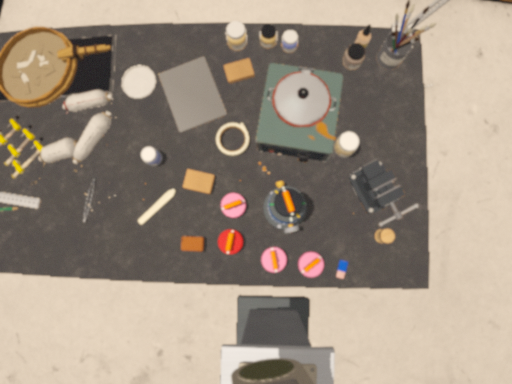

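View pics/side0.png

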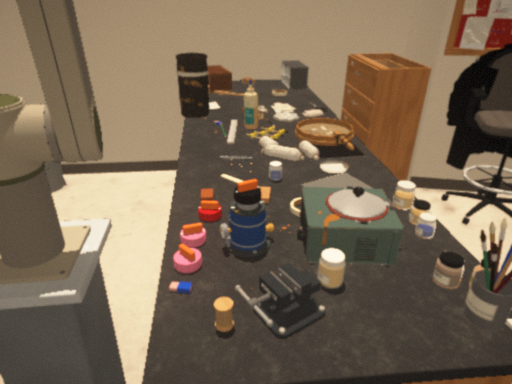

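```bash
sleep 1; ls pics
```

```text
side0.png
side0c.png
top0.png
top0c.png
```

View crops.

View pics/top0c.png

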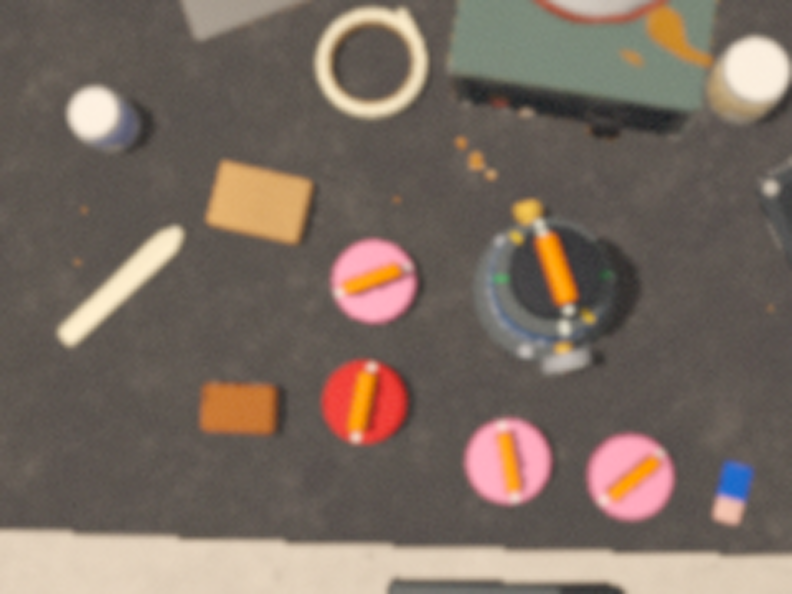

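View pics/side0c.png

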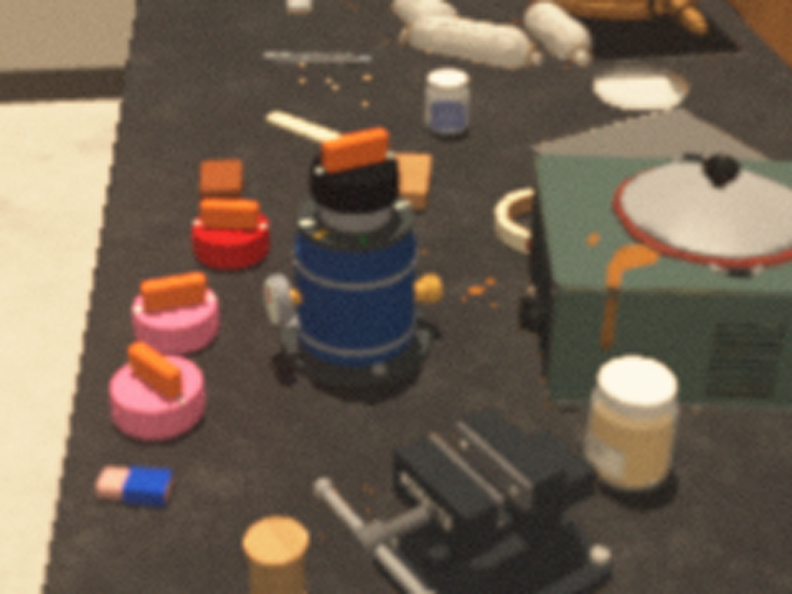

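Run:
```python
from h import *
a=cv2.imread('pics/top0.png')
cv2.imwrite('pics/pads.png',np.vstack([cv2.resize(a[y-25:y+25,x-40:x+40],None,fx=5,fy=5,interpolation=cv2.INTER_CUBIC) for x,y in((198,182),(239,70))]))
hsv=cv2.cvtColor(a,cv2.COLOR_BGR2HSV)
def rect(cx,cy,w,m,z,nm):
    lab=cv2.connectedComponents(m.astype(np.uint8))[1]
    l=lab[cy,cx]; mm=(lab==l)
    c=cv2.findContours(mm.astype(np.uint8),cv2.RETR_EXTERNAL,cv2.CHAIN_APPROX_NONE)[0][0].reshape(-1,2)
    P=np.array([onz("top",p,z)[:2] for p in c],np.float32)
    print(nm,mm.sum(),cv2.minAreaRect(P)); 
    ys,xs=np.nonzero(mm); Q=np.array([onz("top",p,z)[:2] for p in zip(xs,ys)]); q=Q.mean(0); w_,v=np.linalg.eigh(np.cov(Q.T)); print("  centroid",q,"ang",np.degrees(np.arctan2(v[1,1],v[0,1])),np.sqrt(12*w_))
tan=(hsv[...,0]>8)&(hsv[...,0]<24)&(hsv[...,1]>90)&(hsv[...,2]>120)
rect(198,182,40,tan,20,"pad"); rect(239,70,40,tan,20,"tan2")
rect(193,244,40,(hsv[...,0]<18)&(hsv[...,1]>90)&(hsv[...,2]>70),22,"leather")
x0,y0=287,202
org=(hsv[...,0]>3)&(hsv[...,0]<24)&(hsv[...,1]>150)&(hsv[...,2]>130)
print(hsv[y0,x0],hsv[182,198],hsv[70,239])
rect(x0,y0,40,org,188,"bar")
for n in("side","top"):
    for t in("pressure_pot","pressure_cap","cork_pad"):
        print(n,t,[(np.round(x["position"],1).tolist(),round(x["conf"],2),int(x["mask"].sum())) for x in r.trace(n,t)])
print("stop",onz("top",(275.8,191.5),120),"rel",onz("top",(271.8,206.4),120),"neck",onz("top",(286.4,201.6),150),"pot",onz("top",(285.4,206.7),0),"cap",onz("top",(285.6,202.3),138))
print("side cap",onz("side",(245.9,194.6),150),onz("side",(257.8,197.2),120),onz("side",(243.6,245.7),0))
```

```text
pad 631 ((612.0706787109375, 238.26171875), (85.62647247314453, 61.394371032714844), 78.33027648925781)
  centroid [612.14605317 238.23805207] ang 78.047470594377 [60.61773239 85.46486391]
tan2 577 ((949.0695190429688, 134.84378051757812), (65.04457092285156, 85.74677276611328), 18.68834686279297)
  centroid [948.6581137  134.79550016] ang 107.65623817136425 [64.00833175 85.12433007]
leather 393 ((436.2042236328125, 247.13998413085938), (44.58332061767578, 68.0468978881836), 1.89280104637146)
  centroid [435.19551816 247.20906296] ang 89.27907428749081 [44.23992966 68.72979089]
[ 18 229 254] [ 17 129 221] [ 16 134 205]
bar 170 ((543.0593872070312, -9.62360954284668), (51.46599197387695, 18.60882568359375), 19.495729446411133)
  centroid [542.70195325  -9.51186184] ang -159.97078857008276 [18.69298744 50.26740947]
side pressure_pot [([246.5, 231.0], 0.75, 2230)]
side pressure_cap [([185.5, 259.9], 0.73, 618), ([194.8, 232.0], 0.63, 493), ([207.9, 210.9], 0.62, 391), ([249.1, 189.6], 0.6, 590)]
side cork_pad []
top pressure_pot [([282.0, 214.1], 0.73, 992)]
top pressure_cap [([309.4, 262.5], 0.95, 477), ([275.0, 261.1], 0.92, 510), ([232.5, 205.9], 0.91, 448), ([231.1, 241.8], 0.75, 508), ([289.3, 202.1], 0.6, 654)]
top cork_pad [([196.5, 181.8], 0.77, 555)]
stop [573.83421826  18.60459011 120.        ] rel [535.57869257  27.89409247 120.        ] neck [545.59515886  -7.32803612 150.        ] pot [546.36629968 -12.13923164   0.        ] cap [545.03635099  -5.96481523 138.        ]
side cap [540.98859209  -8.75742607 150.        ] [576.02666959  28.10963388 120.        ] [533.17042028 -20.22600533   0.        ]
```

View pics/pads.png

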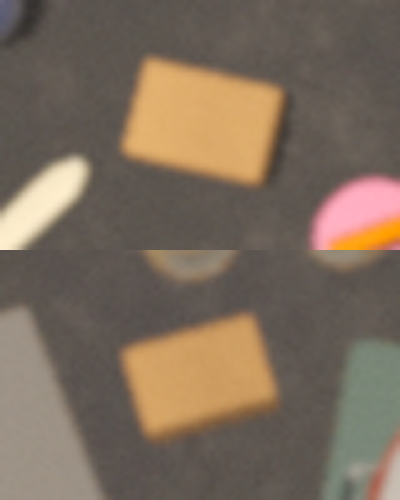

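Candidates for the cap are the pots/caps at top-image pixels (285,202) black on the blue pot, (233,206), (274,260) and (310,264) pink, and (231,241) red. Only (285,202) is black and sits on the pot, so that is the cap. For the pad, the tan blocks are at (198,182) and (239,70), with brown leather at (193,244). The block at (198,182) measures about 56×80 allowing for blur, is the detector's choice and is within reach. The one at (239,70) is about 960 mm away, which is out of reach. The crop confirms a plain tan block.

Run:
```python
from h import *
from scipy.optimize import least_squares
a=cv2.imread('pics/top0.png'); hsv=cv2.cvtColor(a,cv2.COLOR_BGR2HSV).astype(float)
def blob(u,v,kind,rad=4):
    ys,xs=np.mgrid[int(v)-rad:int(v)+rad+1,int(u)-rad:int(u)+rad+1]
    h,s,V=[hsv[ys,xs,i] for i in range(3)]
    if kind=='y': w=((h>15)&(h<35)&(s>80))*s
    else: w=((h>40)&(h<90)&(s>60))*s
    return np.array([(w*xs).sum(),(w*ys).sum()])/w.sum(),(w>0).sum()
pts={}
for k,kind,u,v,ang in(("y1",'y',276.7,192.1,.5),("y2",'y',298.2,216,.5+np.pi),("g1",'g',272.1,204.5,1.375),("g2",'g',304.2,203.6,1.375+np.pi)):
    p,n=blob(u,v,kind); pts[k]=(p,ang); print(k,p,n,onz("top",p,120)[:2])
def f(q):
    return np.concatenate([proj("top",[q[0]+39.5*np.cos(q[2]+an),q[1]+39.5*np.sin(q[2]+an),120])[0]-p for p,an in pts.values()])
s=least_squares(f,[545,-8,.23]); print(s.x,np.degrees(s.x[2]),s.fun.round(2))
# side bar
b=cv2.imread('pics/side0.png');cv2.imwrite('pics/sidebar.png',cv2.resize(b[170:230,215:285],None,fx=8,fy=8,interpolation=cv2.INTER_CUBIC))
cv2.imwrite('pics/topbar.png',cv2.resize(a[170:240,250:325],None,fx=8,fy=8,interpolation=cv2.INTER_CUBIC))
hs=cv2.cvtColor(b,cv2.COLOR_BGR2HSV)
m=(hs[...,0]<20)&(hs[...,1]>150)&(hs[...,2]>120); m[:, :225]=0;m[:,270:]=0;m[:175]=0;m[200:]=0
ys,xs=np.nonzero(m);print("side bar px",xs.mean(),ys.mean(),len(xs),xs.min(),xs.max(),ys.min(),ys.max())
print("pred bar center side",proj("side",[[s.x[0],s.x[1],176.5],[542.7,-9.5,176.5]]), "top pred",proj("top",[[s.x[0],s.x[1],188]]))
o1,v1=ray("side",(xs.mean(),ys.mean())); print("side ray at y=-9:",o1+v1*(-9-o1[1])/v1[1])
```

```text
y1 [276.38660641 191.37263763] 20 [574.1965682   17.12120798]
y2 [297.45838458 215.08651087] 19 [515.15146489 -37.37369497]
g1 [271.46556474 203.99908173] 14 [541.66047036  28.88178491]
g2 [302.86912752 202.84395973] 8 [546.5358971  -50.58838353]
[ 5.44380524e+02 -1.04907622e+01  2.51198292e-01] 14.392601976753308 [ 0.25  0.38  0.03 -0.14 -0.02 -0.21 -0.26 -0.02]
side bar px 251.90740740740742 187.1037037037037 270 237 269 179 199
pred bar center side [[247.2703827  185.58968476]
 [246.56520109 185.43783277]] top pred [[288.56271101 200.50769049]]
side ray at y=-9: [556.21778679  -9.         170.83501569]
```

arm_command --pt "0 0 0 0 0 0" --pt "0 0 0 0 0 0" --pt "0 0 0 0 0 0" --pt "0 0 0 0 0 0" --pt "0 0 0 0 0 0" --pt "0 0 0 0 0 0" --pt "0 0 0 0 0 0" --pt "0 0 0 0 0 0" --pt "0 0 0 0 0 0" --pt "0 0 0 0 0 0" --jaw 0.55 --force 40

```text
time: 2.45
tool_pos: [147.8, -581.5, 303.9]
tcp_rot: [-90.0, -0.0, -165.7]
ft_force: [-0.2, 0.1, 0.6]
finger_gap: 19.3
```

Run:
```python
from bench import r
print(r.finger_overhang)
```

```text
72.6
```

View pics/sidebar.png

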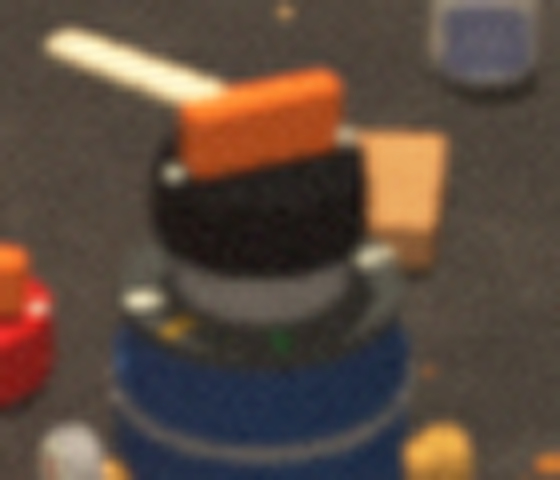

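View pics/topbar.png

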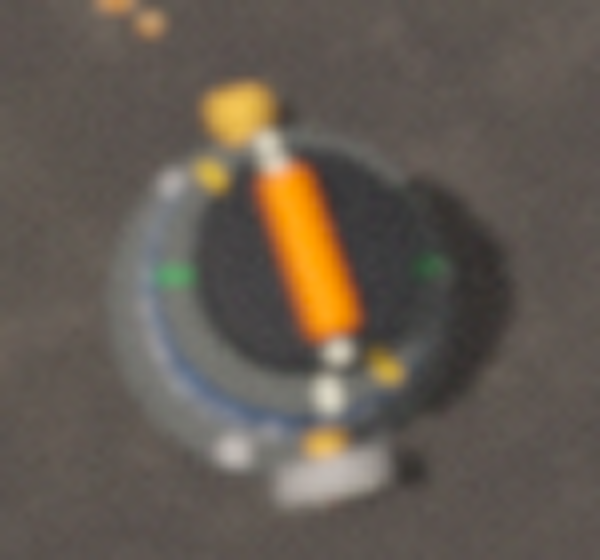

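The crops show the bar running from about (284,188) to (292,214) px at roughly 20° yaw. The pot marks fit to centre (544.4,-10.5) with yaw 14.4°. Moving over the pot.

arm_command --pt "-0.03 0 -0.026 0 -0.01 0" --pt "-0.07 0 -0.061 0 -0.02 0" --pt "-0.115 0 -0.1 0 -0.03 0" --pt "-0.16 0 -0.139 0 -0.04 0" --pt "-0.205 0 -0.178 0 -0.05 0" --pt "-0.25 0 -0.217 0 -0.06 0" --pt "-0.295 0 -0.256 0 -0.07 0" --pt "-0.34 0 -0.295 0 -0.08 0" --pt "-0.385 0 -0.334 0 -0.09 0" --pt "-0.425 0 -0.369 0 -0.1 0" --jaw 0.2

```text
time: 3.7
tool_pos: [469.8, -117.3, 304.2]
tcp_rot: [-90.0, 0.0, -160.0]
ft_force: [0.7, -0.7, -0.3]
finger_gap: 34.3
```

```bash
cat >> h.py <<'E'
def togo(target,yaw_open,Rprev=None):
    """tool shift (m) from measured pose to TCP target, and wy to reach opening-direction yaw (deg)"""
    s=r.sense(); Rm=R.from_euler('xyz',s["tcp_rot"],degrees=True).as_matrix()
    d=Rm.T@(np.array(target)-s["tool_pos"])/1000
    cur=np.degrees(np.arctan2(Rm[1,2],Rm[0,2])); dy=(yaw_open-cur+180)%360-180
    print("t",s["time"],"pos",np.round(s["tool_pos"],2),"rot",np.round(s["tcp_rot"],2),"open",round(cur,2),"shift",d.round(4),"wy",round(-np.radians(dy),4),"F",np.round(s["ft_force"],2),"T",np.round(s["wrist_torque"],3),"gap",np.round(s["finger_gap"],1),"j",np.round(s["joint_pos"],1))
E
python3 -c "
from h import *
togo([544.2,-10.3,285],-69.8)"
```

```text
t 3.7 pos [ 469.75 -117.26  304.24] rot [-8.9970e+01  4.0000e-02 -1.5996e+02] open -69.96 shift [-0.1066  0.0193 -0.075 ] wy -0.0028 F [ 0.74 -0.71 -0.33] T [-0.038 -0.057  0.036] gap 34.3 j [-20.1 -10.8 103.2   0.   87.6  49.9]
```

arm_command --pt "-0.03 0 -0.021 0 -0.003 0" --pt "-0.06 0 -0.042 0 -0.003 0" --pt "-0.09 0.005 -0.063 0 -0.003 0" --pt "-0.104 0.012 -0.073 0 -0.003 0" --pt "-0.1066 0.02 -0.075 0 -0.003 0" --pt "-0.1066 0.02 -0.075 0 -0.003 0" --pt "-0.1066 0.02 -0.075 0 -0.003 0" --pt "-0.1066 0.02 -0.075 0 -0.003 0" --pt "-0.1066 0.02 -0.075 0 -0.003 0" --pt "-0.1066 0.02 -0.075 0 -0.003 0"

```text
time: 4.95
tool_pos: [543.4, -12.5, 284.1]
tcp_rot: [-90.0, 0.0, -159.9]
ft_force: [0.4, 0.6, -0.5]
finger_gap: 34.6
```

```bash
python3 -c "
from h import *
togo([544.2,-10.3,243],-69.8)
im=snap('side','side1')
u=proj('side',[[544.2,-10.3,188],[544.2,-10.3,285-72.6],[544.2,-10.3,285-54]]);print(u)
b=cv2.imread('pics/side1.png');cv2.imwrite('pics/side1c.png',cv2.resize(b[110:230,190:310],None,fx=5,fy=5,interpolation=cv2.INTER_CUBIC))
"
```

```text
t 4.95 pos [543.39 -12.48 284.13] rot [-8.9990e+01  2.0000e-02 -1.5986e+02] open -69.86 shift [-0.0015  0.0411 -0.0018] wy -0.001 F [ 0.41  0.57 -0.45] T [ 0.037 -0.056 -0.058] gap 34.6 j [-6.7 -0.7 95.9  0.  84.8 63.1]
[[247.18001011 181.45903037]
 [247.15503632 172.60870184]
 [247.13534943 165.7173959 ]]
```

View pics/side1c.png

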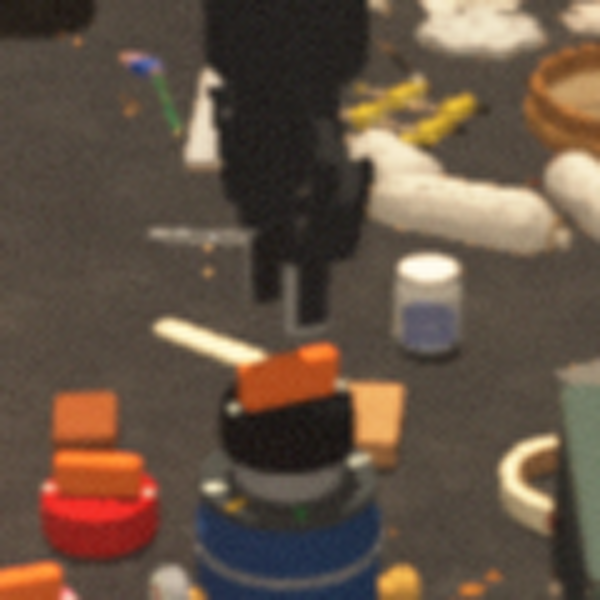

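The side view shows the fingers at (243,170) and (251,176) px, straddling the bar line. Their tips agree with the 72.6 mm overhang. Descending.

arm_command --pt "-0.0015 0.006 -0.0018 0 -0.001 0" --pt "-0.0015 0.016 -0.0018 0 -0.001 0" --pt "-0.0015 0.026 -0.0018 0 -0.001 0" --pt "-0.0015 0.034 -0.0018 0 -0.001 0" --pt "-0.0015 0.04 -0.0018 0 -0.001 0" --pt "-0.0015 0.043 -0.0018 0 -0.001 0" --pt "-0.0015 0.043 -0.0018 0 -0.001 0" --pt "-0.0015 0.043 -0.0018 0 -0.001 0" --pt "-0.0015 0.043 -0.0018 0 -0.001 0" --pt "-0.0015 0.043 -0.0018 0 -0.001 0"

```text
time: 6.25
tool_pos: [544.3, -10.1, 241.1]
tcp_rot: [-90.0, 0.0, -159.8]
ft_force: [0.4, -0.3, -0.2]
finger_gap: 33.9
```

```bash
python3 -c "
from h import *
togo([544.2,-10.3,241],-69.8)
for n in ('side','top'):
  snap(n,n+'2')
b=cv2.imread('pics/side2.png')[150:230,210:290];a=cv2.imread('pics/top2.png')[160:240,250:330]
cv2.imwrite('pics/two2.png',np.hstack([cv2.resize(x,None,fx=5,fy=5,interpolation=cv2.INTER_CUBIC) for x in(b,a)]))
"
```

```text
t 6.25 pos [544.26 -10.11 241.14] rot [-8.9990e+01  2.0000e-02 -1.5979e+02] open -69.79 shift [0.0001 0.0001 0.0002] wy 0.0003 F [ 0.43 -0.27 -0.21] T [-0.023 -0.023 -0.003] gap 33.9 j [-6.5  1.  98.6  0.  80.3 63.3]
```

View pics/two2.png

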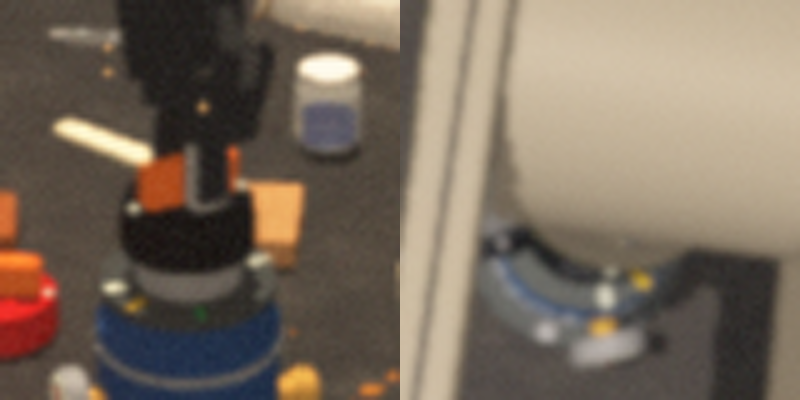

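The left half shows the fingers straddling the bar at (248,185) px. In the right half the arm hides the cap. Closing.

arm_command --pt "0 0 0 0 0 0" --pt "0 0 0 0 0 0" --pt "0 0 0 0 0 0" --pt "0 0 0 0 0 0" --pt "0 0 0 0 0 0" --pt "0 0 0 0 0 0" --pt "0 0 0 0 0 0" --pt "0 0 0 0 0 0" --pt "0 0 0 0 0 0" --pt "0 0 0 0 0 0" --jaw 1 --force 45

```text
time: 7.6
tool_pos: [544.2, -10.1, 240.9]
tcp_rot: [-90.0, 0.0, -159.8]
ft_force: [-1.8, -0.4, 3.5]
finger_gap: 13.2
```

```bash
python3 -c "
from h import *
togo([544.2,-10.3,241],-69.8)"
```

```text
t 7.6 pos [544.17 -10.11 240.92] rot [ -90.      0.   -159.79] open -69.79 shift [ 0.     -0.0001  0.0002] wy 0.0002 F [-1.79 -0.4   3.45] T [0.128 0.279 0.022] gap 13.2 j [-6.5  1.  98.7  0.  80.3 63.3]
```

arm_command --pt "0 -0.0002 0 0 -0.03 0" --pt "0 -0.0002 0 0 -0.07 0" --pt "0 -0.0002 0 0 -0.11 0" --pt "0 -0.0002 0 0 -0.15 0" --pt "0 -0.0002 0 0 -0.19 0" --pt "0 -0.0002 0 0 -0.23 0" --pt "0 -0.0002 0 0 -0.27 0" --pt "0 -0.0002 0 0 -0.31 0" --pt "0 -0.0002 0 0 -0.34 0" --pt "0 -0.0002 0 0 -0.36 0"

```text
time: 8.85
tool_pos: [544.1, -10.1, 241.0]
tcp_rot: [-90.0, -0.0, -139.1]
ft_force: [-0.9, 0.7, 3.3]
finger_gap: 12.7
```

```bash
python3 -c "
from h import *
togo([544.2,-10.3,241],-69.8+22.85)"
```

```text
t 8.85 pos [544.08 -10.12 241.02] rot [-9.0010e+01 -1.0000e-02 -1.3908e+02] open -49.08 shift [0.     0.     0.0002] wy -0.0372 F [-0.86  0.66  3.32] T [ 0.141  0.217 -0.083] gap 12.7 j [-6.5  1.  98.7  0.  80.3 42.6]
```

arm_command --pt "0 0 0 0 -0.005 0" --pt "0 0 0 0 -0.01 0" --pt "0 0 0 0 -0.015 0" --pt "0 0 0 0 -0.02 0" --pt "0 0 0 0 -0.025 0" --pt "0 0 0 0 -0.03 0" --pt "0 0 0 0 -0.03 0" --pt "0 0 0 0 -0.03 0" --pt "0 0 0 0 -0.03 0" --pt "0 0 0 0 -0.03 0"

```text
time: 10.1
tool_pos: [544.1, -10.1, 241.0]
tcp_rot: [-90.0, -0.0, -137.4]
ft_force: [-3.9, 1.5, 3.9]
finger_gap: 13.0
```

```bash
python3 -c "
from h import *
togo([544.2,-10.3,241],-69.8+22.85)
snap('side','side3')
b=cv2.imread('pics/side3.png')[150:240,200:290];cv2.imwrite('pics/side3c.png',cv2.resize(b,None,fx=6.5,fy=6.5,interpolation=cv2.INTER_CUBIC))
"
```

```text
t 10.1 pos [544.06 -10.07 241.05] rot [-9.0010e+01 -1.0000e-02 -1.3744e+02] open -47.44 shift [0.0001 0.     0.0003] wy -0.0086 F [-3.87  1.45  3.87] T [ 0.287  0.694 -0.199] gap 13.0 j [-6.5  1.  98.7  0.  80.3 41. ]
```

View pics/side3c.png

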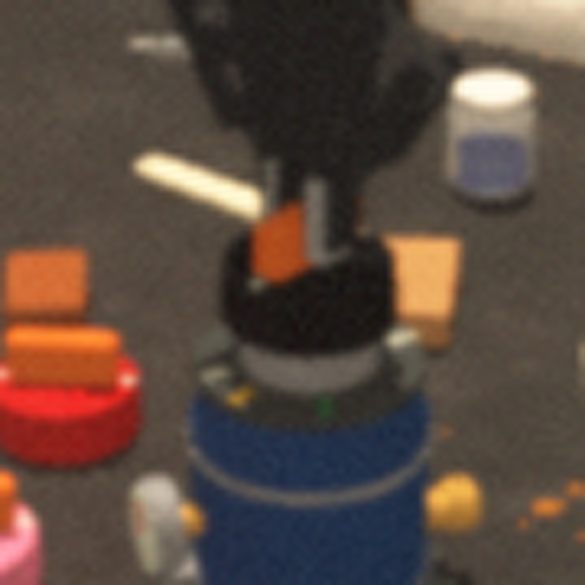

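```bash
python3 -c "
from h import *
c=np.array([544.3,-10.3])
for a in (.40,.45,.5,.55):
  t=np.radians(14.4)+a+np.pi
  print(a,proj('side',[c[0]+30*np.cos(t),c[1]+30*np.sin(t),165])[0])
t=np.radians(14.4)+.5+np.pi
print(proj('side',[c[0]+39.5*np.cos(t),c[1]+39.5*np.sin(t),120])[0])
t=np.radians(14.4)+1.375+np.pi
print(proj('side',[c[0]+39.5*np.cos(t),c[1]+39.5*np.sin(t),120])[0])
"
```

```text
0.4 [238.30221788 193.50692279]
0.45 [238.71663532 193.71557298]
0.5 [239.15359308 193.91413855]
0.55 [239.61199192 194.10206412]
[236.79312077 211.05975438]
[249.63936009 213.01562923]
```

The opposite dot is at (239.7,194) px, against a prediction of (239.2,193.9) for 0.50 rad. The torque has risen too, so the cap is at or near the stop. I'll nudge a little more to confirm.

arm_command --pt "0 0 0 0 -0.005 0" --pt "0 0 0 0 -0.01 0" --pt "0 0 0 0 -0.015 0" --pt "0 0 0 0 -0.02 0" --pt "0 0 0 0 -0.02 0" --pt "0 0 0 0 -0.02 0" --pt "0 0 0 0 -0.02 0" --pt "0 0 0 0 -0.02 0" --pt "0 0 0 0 -0.02 0" --pt "0 0 0 0 -0.02 0"

```text
time: 11.4
tool_pos: [544.1, -10.1, 241.0]
tcp_rot: [-90.0, -0.0, -136.3]
ft_force: [-4.2, 1.8, 3.6]
finger_gap: 12.8
```

```bash
python3 -c "
from h import *
togo([544.2,-10.3,241],-69.8+22.85)
"
```

```text
t 11.4 pos [544.09 -10.08 241.05] rot [ -90.01   -0.   -136.29] open -46.29 shift [0.0001 0.     0.0002] wy 0.0114 F [-4.2   1.75  3.62] T [ 0.466  0.829 -0.389] gap 12.8 j [-6.5  1.  98.7  0.  80.3 39.8]
```

Torque rose 0.19 N m for 0.02 rad, so this is the rib. Easing back slightly and standing for over 2 s.

arm_command --pt "0 0 0 0 0.015 0" --pt "0 0 0 0 0.015 0" --pt "0 0 0 0 0.015 0" --pt "0 0 0 0 0.015 0" --pt "0 0 0 0 0.015 0" --pt "0 0 0 0 0.015 0" --pt "0 0 0 0 0.015 0" --pt "0 0 0 0 0.015 0" --pt "0 0 0 0 0.015 0" --pt "0 0 0 0 0.015 0"

```text
time: 12.65
tool_pos: [544.1, -10.1, 241.0]
tcp_rot: [-90.0, -0.0, -137.1]
ft_force: [-4.1, 1.9, 4.1]
finger_gap: 12.9
```

arm_command --pt "0 0 0 0 0 0" --pt "0 0 0 0 0 0" --pt "0 0 0 0 0 0" --pt "0 0 0 0 0 0" --pt "0 0 0 0 0 0" --pt "0 0 0 0 0 0" --pt "0 0 0 0 0 0" --pt "0 0 0 0 0 0" --pt "0 0 0 0 0 0" --pt "0 0 0 0 0 0"

```text
time: 13.9
tool_pos: [544.1, -10.1, 241.0]
tcp_rot: [-90.0, -0.0, -137.1]
ft_force: [-5.3, 3.0, 4.1]
finger_gap: 12.9
```

```bash
python3 -c "
from h import *
togo([544.2,-10.3,241],-69.8+22.85)
"
```

```text
t 13.9 pos [544.11 -10.09 241.04] rot [ -90.01   -0.   -137.15] open -47.15 shift [0.0001 0.     0.0002] wy -0.0034 F [-5.35  2.97  4.07] T [ 0.453  0.902 -0.202] gap 12.9 j [-6.5  1.  98.7  0.  80.3 40.7]
```

arm_command --pt "0 0 0 0 0.02 0" --pt "0 0.0015 0 0 0.02 0" --pt "0 0.003 0 0 0.02 0" --pt "0 0.0045 0 0 0.02 0" --pt "0 0.006 0 0 0.02 0" --pt "0 0.0075 0 0 0.02 0" --pt "0 0.0077 0 0 0.02 0" --pt "0 0.0077 0 0 0.02 0" --pt "0 0.0077 0 0 0.02 0" --pt "0 0.0077 0 0 0.02 0" --force 60

```text
time: 15.15
tool_pos: [544.7, -10.2, 234.4]
tcp_rot: [-89.9, 0.1, -138.3]
ft_force: [-4.5, 2.1, 7.7]
finger_gap: 12.6
```

```bash
python3 -c "
from h import *
togo([544.2,-10.3,233.5],-69.8+22.85)
snap('side','side4')
b=cv2.imread('pics/side4.png')[150:240,200:290];cv2.imwrite('pics/side4c.png',cv2.resize(b,None,fx=6.5,fy=6.5,interpolation=cv2.INTER_CUBIC))
"
```

```text
t 15.15 pos [544.72 -10.25 234.44] rot [-8.9910e+01  6.0000e-02 -1.3831e+02] open -48.31 shift [ 0.0004  0.0009 -0.0003] wy -0.0237 F [-4.48  2.09  7.7 ] T [ 0.346  0.895 -0.013] gap 12.6 j [-6.5  1.3 99.1 -0.  79.5 41.8]
```

View pics/side4c.png

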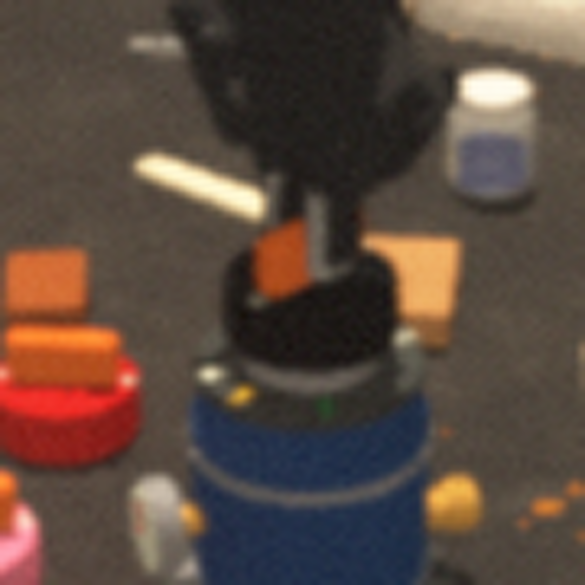

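Dot moved about 2 px (≈6 mm) and Fz is 7.7 N, a little short of full depth. Pressing somewhat more.

arm_command --pt "0 0.0004 0 0 0 0" --pt "0 0.0008 0 0 0 0" --pt "0 0.0012 0 0 0 0" --pt "0 0.0012 0 0 0 0" --pt "0 0.0012 0 0 0 0" --pt "0 0.0012 0 0 0 0" --pt "0 0.0012 0 0 0 0" --pt "0 0.0012 0 0 0 0" --pt "0 0.0012 0 0 0 0" --pt "0 0.0012 0 0 0 0"

```text
time: 16.45
tool_pos: [544.8, -10.3, 233.4]
tcp_rot: [-89.9, 0.1, -138.3]
ft_force: [-5.0, 2.1, 9.1]
finger_gap: 12.2
```

```bash
python3 -c "
from h import *
togo([544.2,-10.3,233.5],-69.8+22.85)
for i in range(3): togo([544.2,-10.3,233.5],-47)
"
```

```text
t 16.45 pos [544.79 -10.25 233.43] rot [-8.9900e+01  7.0000e-02 -1.3831e+02] open -48.31 shift [ 0.0005 -0.0001 -0.0004] wy -0.0237 F [-5.    2.12  9.1 ] T [0.351 0.883 0.061] gap 12.2 j [-6.5  1.4 99.1 -0.  79.4 41.8]
t 16.45 pos [544.79 -10.25 233.43] rot [-8.9900e+01  7.0000e-02 -1.3831e+02] open -48.31 shift [ 0.0005 -0.0001 -0.0004] wy -0.0228 F [-5.    2.12  9.1 ] T [0.351 0.883 0.061] gap 12.2 j [-6.5  1.4 99.1 -0.  79.4 41.8]
t 16.45 pos [544.79 -10.25 233.43] rot [-8.9900e+01  7.0000e-02 -1.3831e+02] open -48.31 shift [ 0.0005 -0.0001 -0.0004] wy -0.0228 F [-5.    2.12  9.1 ] T [0.351 0.883 0.061] gap 12.2 j [-6.5  1.4 99.1 -0.  79.4 41.8]
t 16.45 pos [544.79 -10.25 233.43] rot [-8.9900e+01  7.0000e-02 -1.3831e+02] open -48.31 shift [ 0.0005 -0.0001 -0.0004] wy -0.0228 F [-5.    2.12  9.1 ] T [0.351 0.883 0.061] gap 12.2 j [-6.5  1.4 99.1 -0.  79.4 41.8]
```

arm_command --pt "0 0 0 0 -0.01 0" --pt "0 0 0 0 -0.02 0" --pt "0 0 0 0 -0.03 0" --pt "0 0 0 0 -0.04 0" --pt "0 0 0 0 -0.05 0" --pt "0 0 0 0 -0.06 0" --pt "0 0 0 0 -0.07 0" --pt "0 0 0 0 -0.08 0" --pt "0 0 0 0 -0.085 0" --pt "0 0 0 0 -0.085 0"

```text
time: 17.7
tool_pos: [545.2, -10.5, 233.7]
tcp_rot: [-89.8, 0.1, -133.4]
ft_force: [-2.9, 0.9, 7.9]
finger_gap: 12.3
```

```bash
python3 -c "
from h import *
togo([544.2,-10.3,233.5],-69.8+73)
"
```

```text
t 17.7 pos [545.15 -10.46 233.65] rot [-8.9840e+01  9.0000e-02 -1.3344e+02] open -43.45 shift [ 0.0005  0.0001 -0.0008] wy -0.8141 F [-2.92  0.87  7.88] T [ 0.199  0.567 -0.058] gap 12.3 j [-6.5  1.4 99.1 -0.  79.3 37. ]
```

Torque is only 0.06 N m at 0.08 rad past the stop, so the lugs have passed under the rib. Turning on to green.

arm_command --pt "0 0.0005 0 0 -0.06 0" --pt "0 0.0005 0 0 -0.14 0" --pt "0 0.0005 0 0 -0.23 0" --pt "0 0.0005 0 0 -0.32 0" --pt "0 0.0005 0 0 -0.41 0" --pt "0 0.0005 0 0 -0.5 0" --pt "0 0.0005 0 0 -0.59 0" --pt "0 0.0005 0 0 -0.68 0" --pt "0 0.0005 0 0 -0.75 0" --pt "0 0.0005 0 0 -0.79 0"

```text
time: 18.95
tool_pos: [545.0, -10.4, 233.1]
tcp_rot: [-89.9, -0.0, -88.1]
ft_force: [-2.8, 1.3, 9.6]
finger_gap: 12.1
```

```bash
python3 -c "
from h import *
togo([544.2,-10.3,233.5],2.1)
snap('side','side5')
b=cv2.imread('pics/side5.png')[150:240,200:290];cv2.imwrite('pics/side5c.png',cv2.resize(b,None,fx=6.5,fy=6.5,interpolation=cv2.INTER_CUBIC))
c=np.array([544.3,-10.3])
for a in (1.2,1.3,1.375,1.5):
  t=np.radians(14.4)+a+np.pi
  print(a,proj('side',[c[0]+30*np.cos(t),c[1]+30*np.sin(t),157.5])[0])
"
```

```text
t 18.95 pos [544.96 -10.45 233.05] rot [-8.985e+01 -5.000e-02 -8.808e+01] open 1.92 shift [-0.0002 -0.0004 -0.0008] wy -0.0032 F [-2.85  1.31  9.59] T [ 0.238  0.815 -0.056] gap 12.1 j [-6.5  1.4 99.1 -0.  79.3 -8.4]
1.2 [246.92542611 198.05255685]
1.3 [248.14564773 198.03534872]
1.375 [249.05506968 197.98331142]
1.5 [250.54348671 197.82311896]
```

View pics/side5c.png

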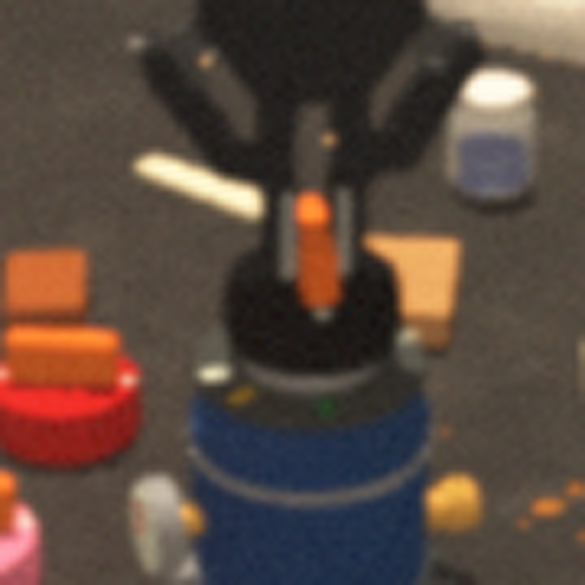

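Dot is at (249.2,198.2) px, about 1.39 rad, at the green mark and free. Lifting straight up.

arm_command --pt "0 -0.002 0 0 0 0" --pt "0 -0.004 0 0 0 0" --pt "0 -0.006 0 0 0 0" --pt "0 -0.008 0 0 0 0" --pt "0 -0.01 0 0 0 0" --pt "0 -0.011 0 0 0 0" --pt "0 -0.012 0 0 0 0" --pt "0 -0.013 0 0 0 0" --pt "0 -0.014 0 0 0 0" --pt "0 -0.014 0 0 0 0"

```text
time: 20.25
tool_pos: [544.0, -10.1, 245.4]
tcp_rot: [-90.0, 0.0, -88.2]
ft_force: [0.9, -0.5, -2.1]
finger_gap: 12.6
```

```bash
python3 -c "
from h import *
togo([544.2,-10.3,300],2.1)
"
```

```text
t 20.25 pos [543.98 -10.06 245.39] rot [-9.004e+01  1.000e-02 -8.816e+01] open 1.84 shift [ 0.0002 -0.0546  0.0002] wy -0.0046 F [ 0.86 -0.53 -2.1 ] T [ 0.06   0.021 -0.024] gap 12.6 j [-6.5  0.9 98.4  0.  80.8 -8.3]
```

arm_command --pt "0 -0.004 0 0 0 0" --pt "0 -0.009 0 0 0 0" --pt "0 -0.014 0 0 0 0" --pt "0 -0.02 0 0 0 0" --pt "0 -0.027 0 0 0 0" --pt "0 -0.035 0 0 0 0" --pt "0 -0.043 0 0 0 0" --pt "0 -0.05 0 0 0 0" --pt "0 -0.055 0 0 0 0" --pt "0 -0.055 0 0 0 0"

```text
time: 21.5
tool_pos: [544.4, -10.1, 301.2]
tcp_rot: [-90.0, -0.0, -88.2]
ft_force: [0.0, -0.2, -1.9]
finger_gap: 13.0
```

```bash
python3 -c "
from h import *
togo([612,238,290],78)
snap('side','side6')
b=cv2.imread('pics/side6.png')[110:240,180:310];cv2.imwrite('pics/side6c.png',cv2.resize(b,None,fx=4.5,fy=4.5,interpolation=cv2.INTER_CUBIC))
"
```

```text
t 21.5 pos [544.35 -10.14 301.23] rot [-8.995e+01 -1.000e-02 -8.817e+01] open 1.83 shift [-0.2458  0.0113  0.0755] wy -1.3294 F [ 0.04 -0.23 -1.9 ] T [ 0.04  -0.018 -0.002] gap 13.0 j [-6.5 -1.1 94.4 -0.  86.6 -8.3]
```

View pics/side6c.png

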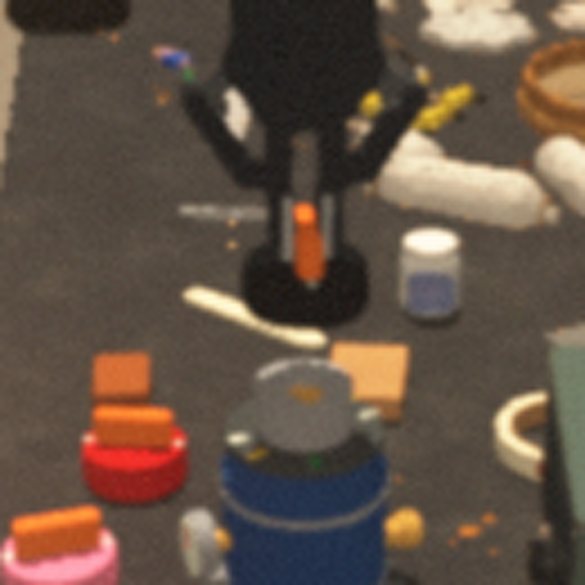

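Side view shows the cap clear above the open neck (bar at (248,165) px). I'll check the pad centre with a model overlay.

Run:
```python
from h import *
from scipy.optimize import minimize
a=cv2.imread('pics/top0.png');b=cv2.imread('pics/side6.png')
def tan(im):
    h=cv2.cvtColor(im,cv2.COLOR_BGR2HSV); return ((h[...,0]>8)&(h[...,0]<24)&(h[...,1]>75)&(h[...,2]>75)).astype(np.uint8)
def box(q):
    c,s=np.cos(q[2]),np.sin(q[2]); return np.array([[q[0]+c*i*28-s*j*40,q[1]+s*i*28+c*j*40,z] for z in(0,20) for i,j in((-1,-1),(1,-1),(1,1),(-1,1))])
S=6
def sil(n,q,shape,off):
    p=((proj(n,box(q))-off+.5)*S); hull=cv2.convexHull(p.astype(np.float32)).astype(np.int32)
    m=np.zeros((shape[0]*S,shape[1]*S),np.uint8); cv2.fillConvexPoly(m,hull,1); return cv2.resize(m.astype(np.float32),(shape[1],shape[0]),interpolation=cv2.INTER_AREA)
# soft observed: distance from background colour
def soft(im,u0,v0,u1,v1):
    c=im[v0:v1,u0:u1].astype(float); return c
def fit(n,im,win,q0,valid=None):
    u0,v0,u1,v1=win; c=im[v0:v1,u0:u1].astype(float); w=np.ones(c.shape[:2]) if valid is None else valid
    def cost(q):
        m=cv2.GaussianBlur(sil(n,q,c.shape[:2],np.array([u0,v0])),(0,0),0.9)
        A=np.stack([m.ravel(),1-m.ravel()],1)*w.ravel()[:,None]; s=np.abs(c[...,2]-c[...,0])*w
        x,res,_,_=np.linalg.lstsq(A,s.ravel(),rcond=None); return ((A@x-s.ravel())**2).sum()
    o=minimize(cost,q0,method='Nelder-Mead',options=dict(initial_simplex=[q0,np.add(q0,[5,0,0]),np.add(q0,[0,5,0]),np.add(q0,[0,0,.08])],xatol=.02)); print(n,o.x,np.degrees(o.x[2]),o.fun); return o.x
q=fit("top",a,(175,164,218,200),[613,239.5,-.205])
v=np.ones((46,40));v[:, :0]=0
u0,v0,u1,v1=238,176,282,212
w=np.ones((v1-v0,u1-u0)); w[:, :255-u0]=0; w[:188-v0, :0]=0
w[200-v0:, :266-u0]=0
qs=fit("side",b,(u0,v0,u1,v1),list(q),w)
o=[]
for n,im,(x,y) in(("top",a,(198,182)),("side",b,(262,197))):
    c=cv2.resize(im[y-25:y+25,x-30:x+30],None,fx=6,fy=6,interpolation=cv2.INTER_CUBIC)
    for qq,col in((q,(0,255,0)),(qs,(255,0,255))):
        p=(proj(n,box(qq))-[x-30,y-25]+.5)*6
        cv2.polylines(c,[cv2.convexHull(p.astype(np.int32))],True,col,1)
    o.append(c)
cv2.imwrite('pics/padfit.png',np.hstack(o))
```

```text
top [ 6.13287658e+02  2.39397652e+02 -1.97822428e-01] -11.334390205817517 8877.376239786165
side [ 6.12869831e+02  2.45972130e+02 -2.49840326e-01] -14.314796246621626 297238.728704019
```

View pics/padfit.png

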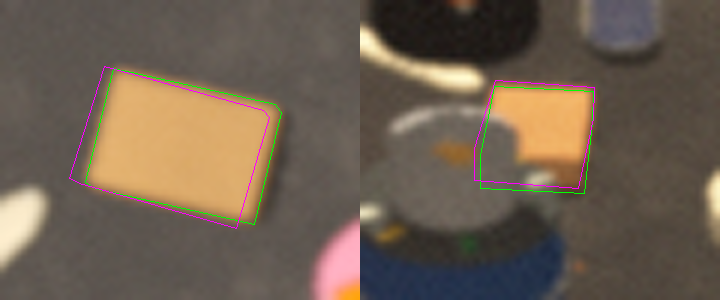

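arm_command --pt "-0.015 0 0.005 0 0 0" --pt "-0.045 0 0.014 0 0 0" --pt "-0.085 0 0.026 0 0 0" --pt "-0.125 0.01 0.039 0 0 0" --pt "-0.165 0.03 0.051 0 0 0" --pt "-0.205 0.055 0.064 0 0 0" --pt "-0.232 0.08 0.072 0 0 0" --pt "-0.2473 0.1 0.0769 0 0 0" --pt "-0.2473 0.111 0.0769 0 0 0" --pt "-0.2473 0.111 0.0769 0 0 0"

```text
time: 22.8
tool_pos: [612.3, 239.3, 188.3]
tcp_rot: [-90.1, -0.1, -88.2]
ft_force: [0.1, -0.2, -2.2]
finger_gap: 12.4
```

```bash
python3 -c "
from h import *
togo([613.3,239.5,123],2)
"
```

```text
t 22.8 pos [612.26 239.31 188.32] rot [-9.014e+01 -5.000e-02 -8.815e+01] open 1.85 shift [-0.0002  0.0653  0.0012] wy -0.0026 F [ 0.12 -0.21 -2.15] T [ 0.028 -0.028  0.005] gap 12.4 j [16.9 20.7 82.2 -0.  77.3 15. ]
```

arm_command --pt "0 0.006 0.0003 0 0 0" --pt "0 0.014 0.0006 0 0 0" --pt "0 0.022 0.0006 0 0 0" --pt "0 0.03 0.0006 0 0 0" --pt "0 0.038 0.0006 0 0 0" --pt "0 0.046 0.0006 0 0 0" --pt "0 0.052 0.0006 0 0 0" --pt "0 0.056 0.0006 0 0 0" --pt "0 0.056 0.0006 0 0 0" --pt "0 0.056 0.0006 0 0 0"

```text
time: 24.05
tool_pos: [613.9, 239.6, 134.1]
tcp_rot: [-90.0, 0.0, -88.2]
ft_force: [-0.7, 0.3, -1.5]
finger_gap: 12.4
```

Run:
```python
from h import *
togo([613.3,239.5,123],2)
z=r.sense()["tool_pos"]; z0=z[2]-102.9
o=[]
for n in('side','top'):
  snap(n,n+'7'); im=cv2.imread(f'pics/{n}7.png')
  cc=proj(n,[z[0],z[1],z0])[0]; x,y=int(cc[0]),int(cc[1])
  c=cv2.resize(im[y-30:y+30,x-33:x+33],None,fx=6,fy=6,interpolation=cv2.INTER_CUBIC)
  t=np.linspace(0,2*np.pi,60)
  for zz,col in((z0,(0,255,255)),(z0+27,(255,255,0))):
    p=(proj(n,np.c_[z[0]+34*np.cos(t),z[1]+34*np.sin(t),zz+0*t])-[x-33,y-30]+.5)*6
    cv2.polylines(c,[p.astype(np.int32)],True,col,1)
  p=(proj(n,[[613.3+ (c1:=np.cos(-.198))*i*28-np.sin(-.198)*j*40,239.5+np.sin(-.198)*i*28+c1*j*40,20] for i,j in((-1,-1),(1,-1),(1,1),(-1,1))])-[x-33,y-30]+.5)*6
  cv2.polylines(c,[p.astype(np.int32)],True,(0,255,0),1)
  o.append(c)
cv2.imwrite('pics/place7.png',np.hstack(o))
```

```text
t 24.05 pos [613.91 239.62 134.06] rot [-8.997e+01  1.000e-02 -8.816e+01] open 1.84 shift [ 0.0001  0.0111 -0.0006] wy -0.0029 F [-0.72  0.35 -1.45] T [-0.001 -0.008  0.003] gap 12.4 j [16.9 23.9 84.1 -0.  72.  15. ]
```

View pics/place7.png

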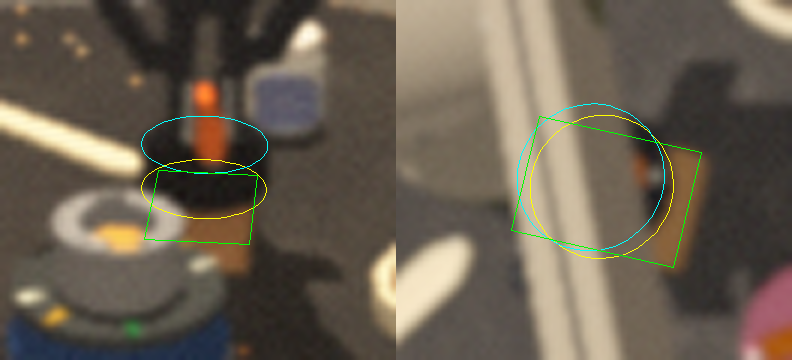

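Overlay matches: cap disc edges at side (190..267 crop) and top right edge agree with the model centred on the pad. Lowering gently.

arm_command --pt "0 0.002 -0.0003 0 0 0" --pt "0 0.004 -0.0006 0 0 0" --pt "0 0.006 -0.0006 0 0 0" --pt "0 0.007 -0.0006 0 0 0" --pt "0 0.008 -0.0006 0 0 0" --pt "0 0.009 -0.0006 0 0 0" --pt "0 0.0095 -0.0006 0 0 0" --pt "0 0.01 -0.0006 0 0 0" --pt "0 0.01 -0.0006 0 0 0" --pt "0 0.01 -0.0006 0 0 0"

```text
time: 25.4
tool_pos: [613.1, 239.5, 123.7]
tcp_rot: [-90.0, 0.0, -88.2]
ft_force: [0.0, -0.1, -1.2]
finger_gap: 12.3
```

arm_command --pt "0 0.0002 0 0 0 0" --pt "0 0.0004 0 0 0 0" --pt "0 0.0006 0 0 0 0" --pt "0 0.0008 0 0 0 0" --pt "0 0.001 0 0 0 0" --pt "0 0.001 0 0 0 0" --pt "0 0.001 0 0 0 0" --pt "0 0.001 0 0 0 0" --pt "0 0.001 0 0 0 0" --pt "0 0.001 0 0 0 0"

```text
time: 26.65
tool_pos: [613.3, 239.6, 123.5]
tcp_rot: [-90.0, 0.0, -88.2]
ft_force: [-3.8, -0.3, 5.3]
finger_gap: 12.6
```

```bash
python3 -c "
from h import *
togo([613.3,239.5,123],2)
"
```

```text
t 26.65 pos [613.26 239.57 123.49] rot [-8.998e+01  1.000e-02 -8.817e+01] open 1.83 shift [0.0001 0.0005 0.    ] wy -0.0029 F [-3.79 -0.28  5.29] T [-0.202  0.61   0.011] gap 12.6 j [16.9 24.5 84.5 -0.  71.  15. ]
```

Contact felt (Fz +5 N). Releasing.

arm_command --pt "0 -0.0003 0 0 0 0" --pt "0 -0.0003 0 0 0 0" --pt "0 -0.0003 0 0 0 0" --pt "0 -0.0003 0 0 0 0" --pt "0 -0.0003 0 0 0 0" --pt "0 -0.0003 0 0 0 0" --pt "0 -0.0003 0 0 0 0" --pt "0 -0.0003 0 0 0 0" --pt "0 -0.0003 0 0 0 0" --pt "0 -0.0003 0 0 0 0" --jaw 0

```text
time: 27.9
tool_pos: [613.1, 239.5, 123.0]
tcp_rot: [-90.0, 0.0, -88.2]
ft_force: [0.2, -0.3, -0.6]
finger_gap: 42.5
```

```bash
python3 -c "
from h import *
togo([613.3,239.5,123],2)
snap('side','side8')
b=cv2.imread('pics/side8.png')[130:240,190:330];cv2.imwrite('pics/side8c.png',cv2.resize(b,None,fx=5,fy=5,interpolation=cv2.INTER_CUBIC))
"
```

```text
t 27.9 pos [613.11 239.53 123.  ] rot [-90.     0.   -88.16] open 1.84 shift [0.     0.     0.0002] wy -0.0029 F [ 0.16 -0.25 -0.61] T [ 0.003 -0.002  0.025] gap 42.5 j [16.9 24.5 84.5  0.  71.  15. ]
```

View pics/side8c.png

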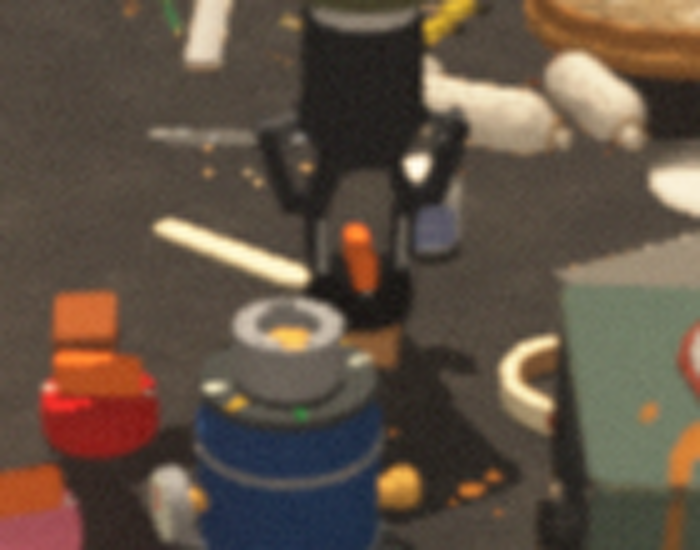

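Cap stands released on the pad with the fingers clear on both sides. Raising and withdrawing.

arm_command --pt "0 -0.01 0 0 0 0" --pt "0 -0.03 0 0 0 0" --pt "0 -0.06 0 0 0 0" --pt "0 -0.09 0 0 0 0" --pt "0 -0.12 0 0 0 0" --pt "0 -0.15 0 0 0 0" --pt "0 -0.175 0 0 0 0" --pt "0 -0.19 0 0 0 0" --pt "0 -0.2 0 0 0 0" --pt "0 -0.2 0 0 0 0"

```text
time: 29.2
tool_pos: [613.3, 239.6, 323.6]
tcp_rot: [-89.9, 0.0, -88.2]
ft_force: [0.5, -0.2, -0.0]
finger_gap: 42.9
```

arm_command --pt "0.02 0 -0.01 0 0 0" --pt "0.06 0 -0.03 0 0 0" --pt "0.11 0 -0.055 0 0 0" --pt "0.16 0 -0.08 0 0 0" --pt "0.21 0 -0.105 0 0 0" --pt "0.26 0 -0.13 0 0 0" --pt "0.31 0 -0.155 0 0 0" --pt "0.35 0 -0.175 0 0 0" --pt "0.38 0 -0.19 0 0 0" --pt "0.4 0 -0.2 0 0 0"

```text
time: 30.45
tool_pos: [424.8, -167.9, 321.8]
tcp_rot: [-90.1, 0.0, -88.2]
ft_force: [0.7, -0.1, 0.1]
finger_gap: 42.6
```

Run:
```python
from h import *
st()
o=[]
for n in('side','top'):
  snap(n,n+'9'); im=cv2.imread(f'pics/{n}9.png')
  cc=proj(n,[613.3,239.4,20])[0]; x,y=int(cc[0]),int(cc[1])
  c=cv2.resize(im[y-30:y+30,x-33:x+33],None,fx=6,fy=6,interpolation=cv2.INTER_CUBIC)
  t=np.linspace(0,2*np.pi,60)
  for zz,col in((47,(255,255,0)),):
    p=(proj(n,np.c_[613.3+34*np.cos(t),239.4+34*np.sin(t),zz+0*t])-[x-33,y-30]+.5)*6
    cv2.polylines(c,[p.astype(np.int32)],True,col,1)
  p=(proj(n,[[613.3+ (c1:=np.cos(-.198))*i*28-np.sin(-.198)*j*40,239.4+np.sin(-.198)*i*28+c1*j*40,20] for i,j in((-1,-1),(1,-1),(1,1),(-1,1))])-[x-33,y-30]+.5)*6
  cv2.polylines(c,[p.astype(np.int32)],True,(0,255,0),1)
  o.append(c)
cv2.imwrite('pics/place9.png',np.hstack(o))
```

```text
{'time': 30.45, 'joint_pos': [-27.992, -15.585, 105.386, -0.011, 90.31, -29.745], 'qd': [-21.623, -2.063, 1.756, 0.31, 0.379, -21.697], 'joint_efforts': [1.837, -36.335, -50.348, -0.161, 0.082, 0.606], 'tool_pos': [424.786, -167.865, 321.754], 'tcp_rot': [-90.102, 0.046, -88.248], 'ft_force': [0.651, -0.05, 0.113], 'wrist_torque': [0.02, 0.044, -0.039], 'finger_gap': 42.576}
```

View pics/place9.png

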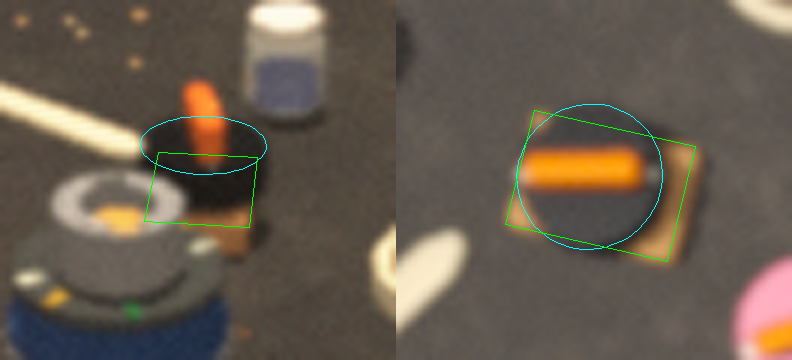

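View pics/top9.png

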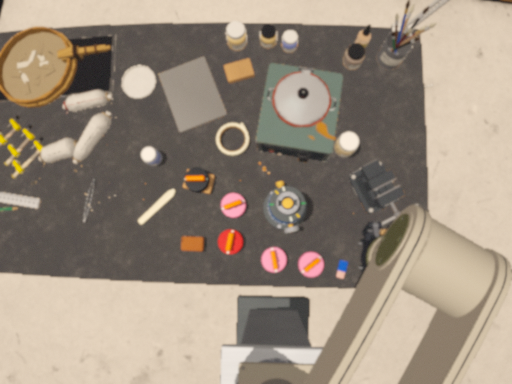

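Cap sits handle up on the pad: the disc circle at top px (198,180) fits the pad outline centre within about 1–2 mm, the pad hasn't moved, and the bystanders are where they were. Letting the arm settle, then handing in.

arm_command --pt "0 0 0 0 0 0" --pt "0 0 0 0 0 0" --pt "0 0 0 0 0 0" --pt "0 0 0 0 0 0" --pt "0 0 0 0 0 0" --pt "0 0 0 0 0 0" --pt "0 0 0 0 0 0" --pt "0 0 0 0 0 0" --pt "0 0 0 0 0 0" --pt "0 0 0 0 0 0"

```text
time: 31.8
tool_pos: [426.0, -166.7, 323.0]
tcp_rot: [-90.0, -0.0, -88.2]
ft_force: [-0.7, -0.3, -0.8]
finger_gap: 42.6
```

```bash
python3 -c "
from bench import r
print(r.hand_in())"
```

```text
the job is handed in; nothing more can be done
None
```

The pot is open, the cap is on the cork pad handle up, and I handed the job in at about 31.8 s.

- **First stop:** I turned the cap without pressing it on purpose until the torque rose to 0.39 N m. By my estimate that was 0.02–0.03 rad into the rib. I then eased back slightly and let it stand about 4 s in all.
- **Past the stop:** I pressed the cap down about 7.5 mm. It passed under the rib with no torque rise and I turned it to about 1.39 rad, at the green mark.
- **Lift and placing:** The cap came straight off. I lowered it onto the pad until I felt about 5 N of contact, opened the fingers and withdrew the arm.

**Last checks:** The top view shows the cap centred on the pad to within about 1–2 mm. The bystanders look unmoved by eye.

**What disagreed:**
- The side camera's fit of the pad was about 6 mm off in y, because the pot partly hid the pad. I used the top camera's fit instead.
- The gripper pressed down lightly on the cap (3–4 N) while turning to the first stop, less than the 5 N spring preload.

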